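# Hold the big clip open around the edge of the recipe card

### The arm

A 6-joint arm with a two-finger parallel gripper is mounted at the origin on the work surface. World frame = base frame: x ahead of the robot, y to its left, z up, the work surface at z = 0. Lengths are in mm, angles in rad, forces in N, time in s.
With the tool pointing down it reaches from about 350 to 775 mm from the base axis. Payload 7.3 kg.
Tool frame: the origin (TCP) lies midway between the tips of the shut fingers; the grasp point (between the pads) lies 19 mm behind it (bot.tcp_to_grasp is the distance from the TCP to the grasp point, in mm); z points along the fingers, y is the line along which they close (so a half turn about z gives the same grasp; the last joint's range is limited). The gripper opens to 92 mm and grips with 3 to 60 N. Pads are 19 mm wide; open, the fingers measure 130 mm over their backs; the gripper's body (75 mm by 190 mm) begins 47 mm behind the grasp point.
Start: joints at [-1.313, 0.342, 1.524, -0, 1.275, -0.146], TCP at [206.304, -482.787, 226.741] pointing down, gripper open.
Joint ranges: [-2.53, 2.53], [-0.77, 2.02], [0.04, 2.7], [-1, 4.14], [0.28, 2.66], [-3.11, 3.11]. Speed limits (rad/s): [2.57, 2.57, 3.14, 3.14, 3.14, 3.14].

### API

Orientations are given as [roll, pitch, yaw] about the fixed x, y, z axes, in that order (R = Rz(yaw) Ry(pitch) Rx(roll)).
In Python, from plant import bot, viewer gives the robot as it stands. The module is installed in compiled form; this text tells all that it offers.
- The arm moves only by the shell command python3 -m handwheel 'ROWS'. ROWS is text: rows parted by semicolons, each of 7 numbers parted by spaces: the shift along the tool's x, y, z scaled (see below), then the turn, a rotation vector about the tool's x, y, z scaled (see below), then the opening, from -1 (shut) to 1 (fully open), so that 0 is half open. In form: tx ty tz rx ry rz gripper; .... A call has 1 to 8 rows; each row is the pose to reach, as a shift and turn from the pose commanded when the call began, along the tool's axes at that moment, turning the shorter way round; what a row does not reach only later rows make up. The controller multiplies each number of a shift by 10 cm and each number of a turn by pi rad. A row lasts 1/12 s, in which the tool goes at most 41.7 mm and 7.16 degrees, less where a joint would pass 70% of its speed; a pose out of reach is approached as far as the arm can. A call with a number of a shift or a turn outside -1 to 1 is refused whole. A call with a gripper value outside its range is refused whole. The fingers move at their own pace and stop on an object; the grip force is fixed at half the most. Time passes only in rows, so rows that repeat a pose let the fingers close. It gives the time, the measured TCP pose, the force, the opening and the grip force at its end, in the units of the state.
- bot.get_obs(): the state, without advancing time (a new reading comes with each control period).
- viewer.capture(name): name is "side" or "top"; returns a dict with "frame" (400x640x3 uint8, red, green, blue), "fov_y" (degrees; the focal length in pixels is half the picture's height over the tangent of half this angle, whatever the lens; pixels are square), "cx", "cy" (the principal point, pixels), "T" (4x4, takes a point from camera to world coordinates). Camera axes: x right, y down, z forward; pixel columns grow to the right and rows downward; lengths in mm; the calibration is good to about 2 mm. A picture is of the moment at which its call begins. There is no depth.
- bot.close_job(): hands the job in; it is judged then, once.
Trained networks look in a picture, given as the dict that the camera call returned (one of the last four; its "shot" number tells which), for a name from the list of things; names that differ only in an ending like _2 or _b are one class to them, and where a whole thing is asked for, a point or a joint stands for the part that bears it (a point fixed in the world has none). Each returns a list of dicts, best first, with "score" (0 to 1); they miss things now and then, are a little off and sometimes report something else, mostly with a low value. They report only what shows in the picture. A call takes as long as a camera call.
- viewer.recognise(target, picture): "centre" ([column, row] in pixels, amid what is visible of it).
- viewer.cut_out(target, picture): "pixels" (400x640 bool, what is visible of it) and "centre" ([column, row] in pixels, amid what is visible of it).
The state is a dict: "time": time; "joint_positions": joint angles; "dq": joint speeds; "tau": joint torques, N m; "tool_pos": TCP position; "tcp_rot": TCP orientation; "contact_force": force on the tool from outside, world axes, zero at the start; "moment": the same for the moment, N m; "grip_width": finger opening in mm; "finger_force": force on a finger pad.
Only numpy, scipy, OpenCV 4.12 (cv2) and the standard library are available. Lean on these libraries where they do the work, as an engineer would, in place of code of your own. Each camera call takes 0.05 s, during which the arm holds its last target. There are 200 camera calls.

### The job

I want to slip a shopping list in behind the recipe card that stands in its wooden block, so get the clip ready for me: take the big wooden spring clip from the worktop by its handles, squeeze it wide open, and bring the gaping jaws around either upright side edge of the card, about half-way up, with the jaw tips well past the edge and clear of the card on both sides. Finish while holding it there, still squeezed open: do not let it close on the card or put it down. Do not shift the card stand, and leave the small clip, the bowl, the jar and the memo pad where they are.

Things in the scene. Friction and masses are not known exactly. Their poses are not given: they have to be found in the camera images.
- clip_grip (a point): Where to squeeze the big clip: between its handles, half-way up. Clothes-peg type of two wooden arms on a steel coil spring, 120 mm long, lying on its side (hinge axis vertical), 28 mm high, 60 g. Shut, the handles measure 46 mm over their outsides here, 53 at their ends 18 mm behind; squeezed, they become parallel, 24 mm. Frame of arm A: x to the jaws (tips 102 mm ahead, spring 46), z up.
- clip_pivot (a point): Centre of the big clip's coil spring, on its hinge axis, half-way up its height. Same frame as clip_grip: y points to arm A's side; shut, x is the jaws' centre line. The frame belongs to arm A, so when the clip is squeezed open by q about a still centre line, it turns by +q/2 about z.
- clip_tip_a (a point): Inner face of arm A's jaw at its tip, half-way up the clip, 56 mm from the hinge axis. Shut, it touches the other tip.
- clip_tip_b (a point): Inner face of arm B's jaw at its tip, likewise. The card must come between tip A and tip B, so the jaws' centre line runs from the spring to half-way between them. Each jaw is 7 mm thick at the tip, 9 mm nearer the spring.
- clip_b (a joint): Opening angle between the big clip's arms, rad: 0 shut, 0.5 fully squeezed (jaw tips then 28 mm apart, handles at their stop; firmer grip does no harm). The spring always pulls it shut: about 5.5 N on each handle at clip_grip starts to open it, 10 N opens it fully.
- stand: Recipe card upright in a slotted dark wooden block. Origin: centre of the block's underside, on the worktop; x across the card's faces, y along its width, z up. Block 71 (x) by 90 (y) by 30 mm high. Card 3 mm thick, 152 wide (y -76 to +76), from 18 to 120 mm above the worktop, overhanging the block by 31 mm each side. Loose, about 0.4 kg: shifts if knocked.
- card_center (a point): Centre of the card, 69 mm above the worktop; axes as the stand.
- card_edge_l (a point): Middle of the card's upright side edge at the stand's +y end, 69 mm above the worktop.
- card_edge_r (a point): Middle of the card's other upright side edge, at the stand's -y end, 69 mm above the worktop.
- small_clip_mid (a point): Bystander: an ordinary small peg of the same wood, 75 mm long, 12 mm high, lying near the robot; point half-way up at its spring. Leave it.
- bowl_mid (a point): Bystander: glass bowl of green apples, 156 mm across, about 115 mm high; point 50 mm above its underside. Leave it.
- jar_mid (a point): Bystander: spice jar, 52 mm across, 100 mm high; point at its centre. Leave it.
- pad_mid (a point): Bystander: memo pad lying flat, 100 by 75 by 9 mm; point at its centre. Leave it.

How it is judged (in metres and radians):
On the way, in this order (a step that is already met when the one before it is completed fails the run):
1. the big clip has been lifted off the worktop in the gripper (height (world z) of clip_pivot above 0.035 m and contact force between clip and the fingers above 1 N), for 0.2 s.
2. the clip gapes around a side edge of the card (((y of each of clip_tip_a, clip_tip_b in the frame of stand below 0.066 m and y of clip_pivot in the frame of stand above 0.08 m) or (y of each of clip_tip_a, clip_tip_b in the frame of stand above -0.066 m and y of clip_pivot in the frame of stand below -0.08 m)) and ((x of clip_tip_a in the frame of stand above 0.0045 m and x of clip_tip_b in the frame of stand below -0.0045 m) or (x of clip_tip_a in the frame of stand below -0.0045 m and x of clip_tip_b in the frame of stand above 0.0045 m)) and value of joint clip_b above 0.33 rad and height (world z) of clip_pivot above 0.04 m), for 0.2 s.
At the end, for the whole second after the job is handed in: Clip at rest, held by fingers only, spring 45-98 mm up, hinge axis within 0.25 rad of vertical, opened over 0.33 rad; both tips 10+ mm past one side edge, one per face, 3+ mm clear, spring outside; card and stand untouched, shifted under 15 mm, upright; bystanders moved under 20 mm (((y of each of clip_tip_a, clip_tip_b in the frame of stand below 0.066 m and y of clip_pivot in the frame of stand above 0.08 m) or (y of each of clip_tip_a, clip_tip_b in the frame of stand above -0.066 m and y of clip_pivot in the frame of stand below -0.08 m)) and ((x of clip_tip_a in the frame of stand above 0.0045 m and x of clip_tip_b in the frame of stand below -0.0045 m) or (x of clip_tip_a in the frame of stand below -0.0045 m and x of clip_tip_b in the frame of stand above 0.0045 m)) and value of joint clip_b above 0.33 rad and height (world z) of clip_pivot between 0.045 and 0.098 m and angle between clip_pivot's own z axis and vertical below 0.25 rad and contact force between each of clip, the fingers, the arm and stand below 0.2 N and contact force between clip and the fingers above 3 N and linear speed of clip below 0.02 m/s and distance of card_center from where it was at the start of the episode below 0.015 m and angle between card_center's own z axis and vertical below 0.05 rad and distance of each of small_clip_mid, bowl_mid, jar_mid, pad_mid from where it was at the start of the episode below 0.02 m); the arm keeps its last pose, push and grip.
It fails at once if the card stand is knocked (shifted over 15 mm or tipped) (distance of card_center from where it was at the start of the episode above 0.015 m or angle between card_center's own z axis and vertical above 0.15 rad).
It fails at once if the clip bites or bangs on the card (over 4 N) (contact force between clip and stand above 4 N).
It fails at once if the small clip, bowl, jar or memo pad is disturbed (moved over 20 mm) (distance of any of small_clip_mid, bowl_mid, jar_mid, pad_mid from where it was at the start of the episode above 0.02 m).
It also fails if it takes over 40 s, if anything falls off the work surface, if the arm or the gripper's body presses on something with over 40 N, if the wrist force passes 120 N, or if a joint passes its speed limit or range.

## Working session

There is one attempt and no reset: what is moved stays moved. The work goes in short steps, Python scripts to look and compute and a shell command to move; the robot and the scene stay as the last step left them, time stands still between calls to the robot, and variables do not carry over. Pictures are saved under pics/ and viewed, at most 10 in all, crops included, and the job is handed in when it is done.

```bash
mkdir -p pics; cat > h.py <<'E'
import numpy as np, cv2
from plant import bot, viewer
def K(p): return 200/np.tan(np.radians(p["fov_y"])/2)
def back(p,px,z):
    f=K(p);T=np.array(p["T"]);d=T[:3,:3]@np.array([(px[0]-p["cx"])/f,(px[1]-p["cy"])/f,1]);o=T[:3,3]
    return o+d*(z-o[2])/d[2]
def proj(p,P):
    T=np.array(p["T"]);c=T[:3,:3].T@(np.array(P,float)-T[:3,3]);return np.array([p["cx"],p["cy"]])+K(p)*c[:2]/c[2]
def save(p,n): cv2.imwrite("pics/"+n,cv2.cvtColor(p["frame"],cv2.COLOR_RGB2BGR))
E
python3 - <<'E'
from h import *
np.set_printoptions(precision=1,suppress=True)
o=bot.get_obs();print(o["tool_pos"],o["tcp_rot"],o["grip_width"],o["time"])
for n in("top","side"):
    p=viewer.capture(n);save(p,n+"0.png");print(n,p["fov_y"],np.array(p["T"]))
    for t,z in(("clip_grip",14),("clip_pivot",14),("clip_tip_a",14),("clip_tip_b",14),("card_center",69),("card_edge_l",69),("card_edge_r",69),("small_clip_mid",6),("bowl_mid",50),("jar_mid",50),("pad_mid",5)):
        for r in viewer.recognise(t,p)[:2]: print(t,round(r["score"],2),np.array(r["centre"]),back(p,r["centre"],z))
E
```

```text
[ 206.2 -482.4  226. ] [-3.1 -0.   0.4] 92.04027810798986 0.0
top 47.40259593308109 [[   0.    -1.     0.1  399. ]
 [  -1.    -0.    -0.   101.2]
 [   0.    -0.1   -1.  1306.3]
 [   0.     0.     0.     1. ]]
clip_grip 0.57 [407.6 220.6] [ 491.5 -168.8   14. ]
clip_pivot 0.75 [410.9 211.7] [ 517.1 -178.3   14. ]
clip_tip_a 0.93 [407.2 213.2] [ 512.5 -167.7   14. ]
clip_tip_a 0.62 [410.8 218.3] [ 498.3 -177.9   14. ]
clip_tip_b 0.93 [407.2 213.2] [ 512.5 -167.7   14. ]
clip_tip_b 0.62 [410.8 218.3] [ 498.3 -177.9   14. ]
card_center 0.81 [305.8 207.8] [514.9 120.5  69. ]
card_edge_l 0.73 [306.  204.1] [525.1 120.2  69. ]
card_edge_r 0.73 [306.  204.1] [525.1 120.2  69. ]
small_clip_mid 0.67 [331.1 251.3] [399.4  46.3   6. ]
bowl_mid 0.75 [388.4 118.3] [ 778.9 -106.9   50. ]
jar_mid 0.64 [341.3 118.9] [773.2  27.3  50. ]
pad_mid 0.71 [208.1 241.8] [416.9 394.9   5. ]
side 43.23214620814555 [[   1.    -0.2    0.2  365.9]
 [  -0.3   -0.7    0.7 -663.3]
 [   0.    -0.7   -0.7  925.9]
 [   0.     0.     0.     1. ]]
clip_grip 0.95 [296.1 320.5] [ 498.8 -163.7   14. ]
clip_pivot 0.79 [296.  323.7] [ 496.8 -170.5   14. ]
clip_tip_a 0.69 [298.5 323.1] [ 502.  -170.6   14. ]
clip_tip_a 0.65 [304.2 325.3] [ 511.7 -178.3   14. ]
clip_tip_b 0.69 [298.5 323.1] [ 502.  -170.6   14. ]
clip_tip_b 0.65 [304.2 325.3] [ 511.7 -178.3   14. ]
card_center 0.63 [270.3 212.9] [503.9  83.9  69. ]
card_edge_l 0.81 [271.2 210.1] [507.7  91.7  69. ]
card_edge_l 0.37 [299.5 321.6] [ 496.4 -197.7   69. ]
card_edge_r 0.81 [271.2 210.1] [507.7  91.7  69. ]
card_edge_r 0.37 [299.5 321.6] [ 496.4 -197.7   69. ]
small_clip_mid 0.61 [232. 257.] [401.8  32.    6. ]
bowl_mid 0.66 [412.  262.1] [ 767.9 -113.5   50. ]
bowl_mid 0.32 [293.8 322.4] [ 488.3 -186.2   50. ]
jar_mid 0.59 [387.5 213.2] [769.6  30.   50. ]
pad_mid 0.79 [211.9 151. ] [410.3 400.4   5. ]
```

View pics/top0.png

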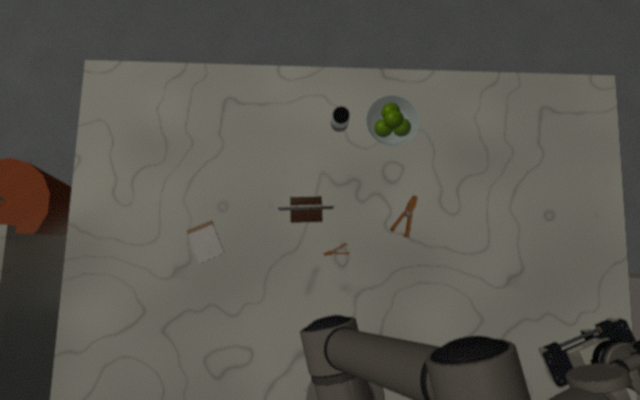

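View pics/side0.png

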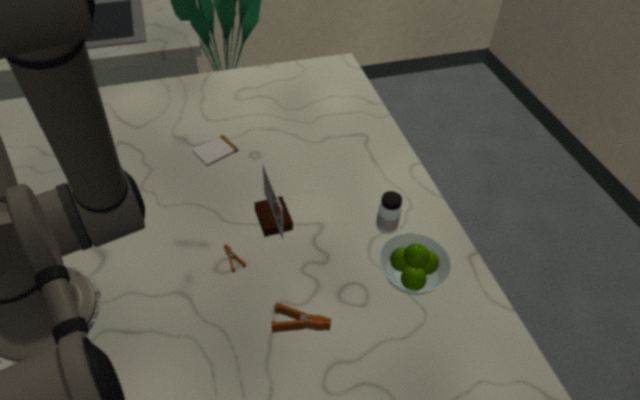

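```bash
cat > m.py <<'E'
from h import *
np.set_printoptions(precision=1,suppress=True)
ims=[]
for n,zc in(("top",14),("side",14)):
    p=viewer.capture(n)
    for t in("clip_grip","stand"):
        r=viewer.cut_out(t,p)[0];m=r["pixels"];ys,xs=np.nonzero(m);print(n,t,round(r["score"],2),m.sum(),xs.min(),xs.max(),ys.min(),ys.max())
        cx,cy=int(xs.mean()),int(ys.mean());w=40
        c=p["frame"][cy-w:cy+w,cx-w:cx+w][:,:,::-1].copy();c=cv2.resize(c,(390,290) if 0 else (300,300),interpolation=cv2.INTER_CUBIC);c=cv2.convertScaleAbs(c,alpha=1.7)
        k=cv2.resize(m[cy-w:cy+w,cx-w:cx+w].astype('u1'),(300,300));cv2.drawContours(c,cv2.findContours(k,0,2)[0],-1,(255,255,0),1)
        cv2.putText(c,f"{n} x0={cx-w} y0={cy-w} s3.75",(3,12),0,.4,(0,0,255));ims.append(c)
        if t=="clip_grip":
            h=cv2.convexHull(np.stack([xs,ys],1).astype(np.float32));a,tri=cv2.minEnclosingTriangle(h)
            g=np.array([back(p,q,14)[:2] for q in zip(xs,ys)]);mu=g.mean(0);w_,v=np.linalg.eigh(np.cov(g.T));d=v[:,1];d=d*np.sign(d[0]);s=(g-mu)@d;e=(g-mu)@np.array([-d[1],d[0]])
            print("mean",mu,"ang",np.degrees(np.arctan2(d[1],d[0])),"ext",s.min(),s.max(),e.min(),e.max())
cv2.imwrite("pics/crops.png",np.vstack([np.hstack(ims[:2]),np.hstack(ims[2:])]))
E
python3 m.py
```

```text
Traceback (most recent call last):
  File "m.py", line 7, in <module>
    r=viewer.cut_out(t,p)[0];m=r["pixels"];ys,xs=np.nonzero(m);print(n,t,round(r["score"],2),m.sum(),xs.min(),xs.max(),ys.min(),ys.max())
      ~~~~~~~~~~~~~~~~~~~^^^
IndexError: list index out of range
```

```bash
sed -i 's/r=viewer.cut_out(t,p)\[0\]/r=cut(t,p)/' m.py; cat >> h.py <<'E'
def cut(t,p):
    for q in {"clip_grip":["clip_grip","clip_pivot","clip_tip_a","clip_b"],"stand":["stand","card_center","card_edge_l"]}[t]:
        r=viewer.cut_out(q,p)
        if r: return r[0]
E
python3 m.py
```

```text
top clip_grip 0.93 409 390 418 195 236
mean [ 507.7 -165.8] ang -22.870451327743737 ext -57.81329438911923 63.754675654286046 -28.877717422572893 30.513984033287393
top stand 0.93 980 277 334 195 221
side clip_grip 0.75 1037 271 331 303 332
mean [ 504.1 -164.4] ang -23.40445530846953 ext -55.52028111290367 64.926632434794 -33.03977791715525 33.7922215500963
side stand 0.6 1262 255 292 169 236
```

View pics/crops.png

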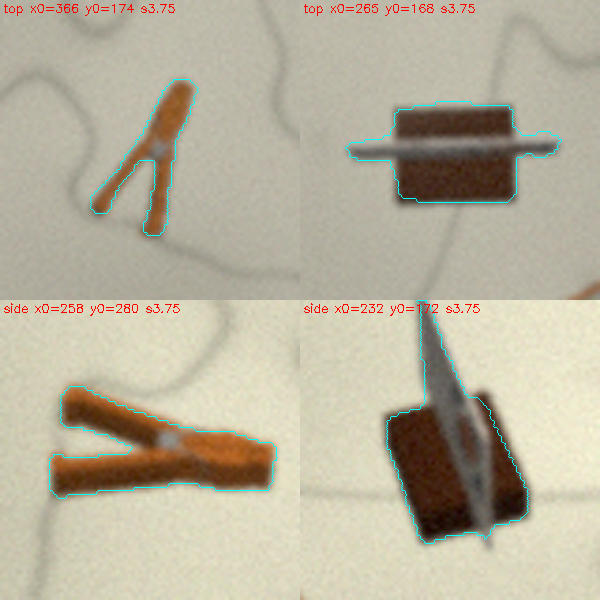

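```bash
python3 -m handwheel '0.3 -0.16 0 0 0 0 1; 0.6 -0.33 0 0 0 0 1; 0.94 -0.51 0 0 0 0 1; 0.94 -0.51 0 0 0 0 1' && python3 -m handwheel '0.3 -0.16 0 0 0 0 1; 0.6 -0.33 0 0 0 0 1; 0.94 -0.51 0 0 0 0 1; 0.94 -0.51 0 0 0 0 1' && python3 -m handwheel '0.3 -0.16 0 0 0 0 1; 0.6 -0.33 0 0 0 0 1; 0.94 -0.51 0 0 0 0 1; 0.94 -0.51 0 0 0 0 1' && python3 -m handwheel '0.3 -0.16 0 0 0 0 1; 0.6 -0.33 0 0 0 0 1; 0.93 -0.5 0 0 0 0 1; 0.93 -0.5 0 0 0 0.06 1; 0.93 -0.5 0 0 0 0.12 1; 0.93 -0.5 0 0 0 0.18 1; 0.93 -0.5 0 0 0 0.256 1; 0.93 -0.5 0 0 0 0.256 1'
```

```text
time: 1.93
tool_pos: [275.5, -394.4, 226.8]
tcp_rot: [-3.14, -0.002, 0.408]
contact_force: [0.3, 0.6, 0.4]
grip_width: 91.8
finger_force: 0.0
time: 2.27
tool_pos: [341.8, -310.9, 226.9]
tcp_rot: [-3.14, -0.002, 0.408]
contact_force: [-0.8, 0.4, -0.4]
grip_width: 91.8
finger_force: 0.0
time: 2.6
tool_pos: [408.2, -227.4, 226.9]
tcp_rot: [-3.141, -0.002, 0.409]
contact_force: [-0.2, 0.0, -0.6]
grip_width: 92.0
finger_force: 0.0
time: 3.27
tool_pos: [471.3, -149.6, 226.7]
tcp_rot: [3.141, 0.0, -0.227]
contact_force: [-1.3, -0.2, 0.3]
grip_width: 91.5
finger_force: 0.0
```

```bash
python3 -m handwheel '0 0 0.3 0 0 0.03 1; 0 0 0.6 0 0 0.056 1; 0 0 0.98 0 0 0.056 1; 0 0 0.98 0 0 0.056 1; 0 0 0.98 0 0 0.056 1' && python3 -m handwheel '0 0 0.3 0 0 0 1; 0 0 0.55 0 0 0 1; 0 0 0.75 0 0 0 1; 0 0 0.75 0 0 0 1; 0 0 0.75 0 0 0 1'; sed -i 's/"pics.crops.png"/"pics\/crops2.png"/' m.py; python3 m.py; python3 -c "
from h import *
print(bot.get_obs()['tool_pos'],bot.get_obs()['tcp_rot'])"
```

```text
time: 3.68
tool_pos: [470.4, -149.0, 127.9]
tcp_rot: [-3.142, 0.004, -0.397]
contact_force: [1.2, 0.5, 1.2]
grip_width: 91.7
finger_force: 0.0
time: 4.1
tool_pos: [472.3, -149.5, 55.2]
tcp_rot: [3.141, -0.002, -0.397]
contact_force: [0.4, 0.1, 0.1]
grip_width: 92.4
finger_force: 0.0
[ 472.42215931 -149.33144113   55.41654661] [ 3.14131094 -0.00325161 -0.39703094]Traceback (most recent call last):
  File "m.py", line 7, in <module>
    r=cut(t,p);m=r["pixels"];ys,xs=np.nonzero(m);print(n,t,round(r["score"],2),m.sum(),xs.min(),xs.max(),ys.min(),ys.max())
                 ~^^^^^^^^^^
TypeError: 'NoneType' object is not subscriptable
```

```bash
python3 -m handwheel '0 0 0.2 0 0 0 1; 0 0 0.38 0 0 0 1; 0 0 0.51 0 0 0 1; 0 0 0.51 0 0 0 1; 0 0 0.51 0 0 0 1' && python3 -m handwheel '0 0 0 0 0 0 -1; 0 0 0 0 0 0 -1; 0 0 0 0 0 0 -1; 0 0 0 0 0 0 -1; 0 0 0 0 0 0 -1; 0 0 0 0 0 0 -1; 0 0 0 0 0 0 -1; 0 0 0 0 0 0 -1'; python3 - <<'E'
from h import *
p=viewer.capture("side");cv2.imwrite("pics/g.png",cv2.resize(p["frame"][220:380,180:420,::-1],(800,533),interpolation=2))
print(bot.get_obs()["grip_width"])
E
```

```text
time: 4.77
tool_pos: [471.5, -148.8, 3.1]
tcp_rot: [3.142, 0.0, -0.397]
contact_force: [0.1, -0.8, 0.0]
grip_width: 91.5
finger_force: 0.0
time: 5.43
tool_pos: [471.4, -148.8, 2.8]
tcp_rot: [3.142, -0.0, -0.397]
contact_force: [-0.5, -0.0, 2.4]
grip_width: 43.2
finger_force: 6.4
39.10186259943485
```

View pics/g.png

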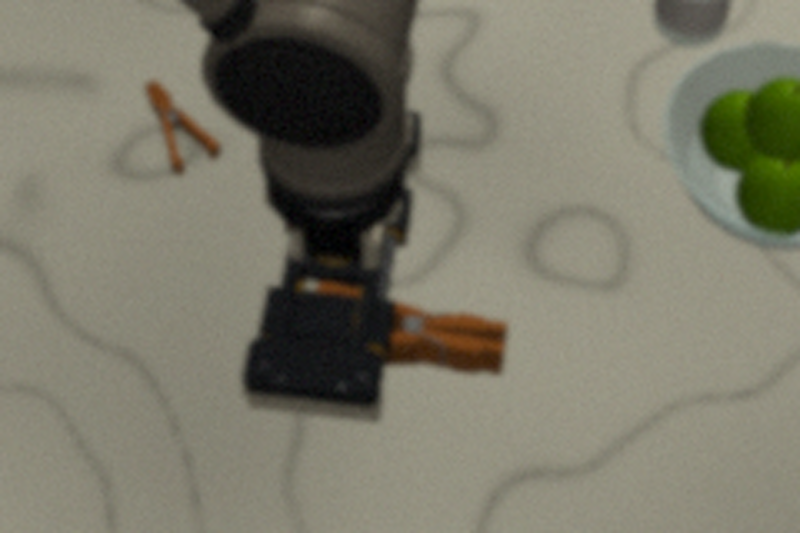

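The fingers have the clip's handles (around px 330,330) and the jaws (px 490,345) are just starting to open; keep closing, then lift.

```bash
python3 -m handwheel '0 0 0 0 0 0 -1; 0 0 0 0 0 0 -1; 0 0 0 0 0 0 -1; 0 0 0 0 0 0 -1; 0 0 0 0 0 0 -1; 0 0 0 0 0 0 -1; 0 0 0 0 0 0 -1; 0 0 0 0 0 0 -1' && python3 -m handwheel '0 0 -0.1 0 0 0 -1; 0 0 -0.3 0 0 0 -1; 0 0 -0.6 0 0 0 -1; 0 0 -0.9 0 0 0 -1; 0 0 -0.9 0 0 0 -1; 0 0 -0.9 0 0 0 -1; 0 0 -0.9 0 0 0 -1'
```

```text
time: 6.15
tool_pos: [471.5, -148.9, 2.9]
tcp_rot: [3.141, -0.0, -0.397]
contact_force: [-0.8, -0.8, 6.0]
grip_width: 23.2
finger_force: 29.8
time: 6.73
tool_pos: [470.9, -148.4, 92.4]
tcp_rot: [-3.142, 0.001, -0.397]
contact_force: [-1.2, 0.2, -0.6]
grip_width: 23.4
finger_force: 29.8
```

```bash
cat > s.py <<'E'
from h import *
from scipy.optimize import minimize
np.set_printoptions(precision=2,suppress=True)
def box(x0,x1,y0,y1,z0,z1): return np.array([[x,y,z] for x in(x0,x1) for y in(y0,y1) for z in(z0,z1)],float)
B=[box(-35.5,35.5,-45,45,0,30),box(-1.5,1.5,-76,76,18,120)]
def sil(p,v,s=4):
    c,sn=np.cos(v[2]),np.sin(v[2]);R=np.array([[c,-sn,0],[sn,c,0],[0,0,1]]);m=np.zeros((400,640),'f4')
    im=np.zeros((400*s,640*s),'u1')
    for b in B:
        q=np.array([proj(p,R@k+[v[0],v[1],0]) for k in b]);cv2.fillConvexPoly(im,np.round(cv2.convexHull(((q+.5)*s).astype('f4'))).astype(int),1)
    return cv2.resize(im.astype('f4'),(640,400),interpolation=cv2.INTER_AREA)
def go(ds,v0):
    f=lambda u:sum(np.abs(sil(p,[u[0],u[1],u[2]/50])-m).sum()/m.sum() for p,m in ds)
    best=min((minimize(f,[v0[0],v0[1],a*50],method="Nelder-Mead",options=dict(initial_simplex=np.array([[v0[0],v0[1],a*50]]*4)+np.vstack([[0,0,0],np.eye(3)*8]))) for a in(-.15,0,.15)),key=lambda r:r.fun)
    return best.x/[1,1,50],best.fun
if __name__=="__main__":
    D=[]
    for n in("top","side"):
        p=viewer.capture(n);save(p,n+"1.png");r=cut("stand",p)
        if r is None: print(n,"none");continue
        D.append((p,r["pixels"].astype('f4')));print(n,r["score"],*go(D[-1:],[515,112]))
    print("both",*go(D,[515,112]))
E
python3 s.py
```

```text
top 0.87 [518.4  121.85   0.05] 0.08065920323133469
side 0.42 [-444.13 1708.63    0.53] 1.0
both [518.46 122.09   0.04] 1.4888865947723389
```

View pics/top1.png

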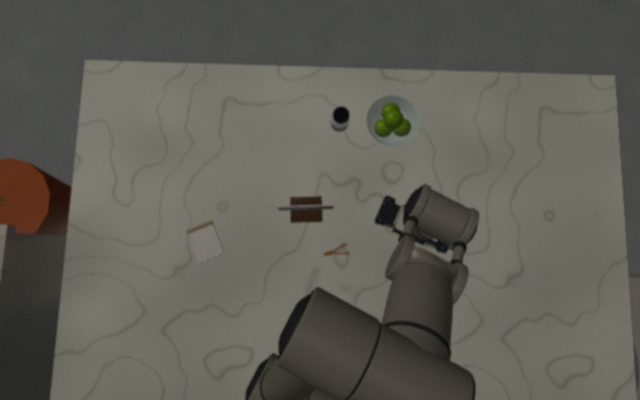

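```bash
python3 -m handwheel '0.05 -0.07 0 0 0 -0.02 -1; 0.12 -0.18 0 0 0 -0.055 -1; 0.2 -0.3 0 0 0 -0.09 -1; 0.3 -0.44 0 0 0 -0.125 -1; 0.36 -0.53 0 0 0 -0.16 -1; 0.4 -0.58 0 0 0 -0.195 -1; 0.4 -0.58 0 0 0 -0.22 -1; 0.4 -0.58 0 0 0 -0.22 -1' && python3 -m handwheel '0 0 0 0 0 -0.02 -1; 0 0 0 0 0 -0.055 -1; 0 0 0 0 0 -0.09 -1; 0 0 0 0 0 -0.125 -1; 0 0 0 0 0 -0.16 -1; 0 0 0 0 0 -0.195 -1; 0 0 0 0 0 -0.22 -1; 0 0 0 0 0 -0.22 -1' && python3 -m handwheel '0 0 0 0 0 -0.02 -1; 0 0 0 0 0 -0.055 -1; 0 0 0 0 0 -0.09 -1; 0 0 0 0 0 -0.125 -1; 0 0 0 0 0 -0.16 -1; 0 0 0 0 0 -0.19 -1; 0 0 0 0 0 -0.2 -1; 0 0 0 0 0 -0.2 -1'
python3 - <<'E'
from h import *
o=bot.get_obs();print(o["tool_pos"],o["tcp_rot"],o["joint_positions"])
for n in("top","side"):
    p=viewer.capture(n);u=proj(p,[531,-40,100]).astype(int);print(n,u)
    r=cut("clip_grip",p);c=p["frame"][:,:,::-1].copy()
    if r: print(r["score"],r["centre"]); 
    x,y=max(u[0]-50,0),max(u[1]-50,0);cv2.imwrite(f"pics/{n}2.png",cv2.resize(c[y:y+100,x:x+100],(400,400),interpolation=2));print(x,y)
a,b=cv2.imread("pics/top2.png"),cv2.imread("pics/side2.png");cv2.imwrite("pics/c2.png",np.hstack([a,b]))
E
```

```text
time: 7.7
tool_pos: [530.7, -110.4, 92.1]
tcp_rot: [-3.141, 0.001, 0.297]
contact_force: [0.4, 0.2, -0.2]
grip_width: 23.6
finger_force: 29.8
time: 8.37
tool_pos: [530.3, -110.9, 92.4]
tcp_rot: [-3.141, 0.0, 0.985]
contact_force: [0.1, 0.1, -0.2]
grip_width: 23.7
finger_force: 29.8
time: 9.03
tool_pos: [530.5, -110.9, 92.5]
tcp_rot: [-3.141, -0.0, 1.61]
contact_force: [-0.6, 0.6, -0.2]
grip_width: 23.6
finger_force: 29.8
[ 530.49740312 -110.86716265   92.51234283] [-3.14119849e+00 -6.07787294e-05  1.61007603e+00] [-3.47408551e-01  5.15648359e-01  1.65504599e+00 -1.11863351e-04
  9.71286283e-01 -3.86625129e-01]
top [366 202]
0.55 [371.4, 201.8]
316 152
side [295 243]
0.64 [412.7, 263.1]
245 193
```

View pics/c2.png

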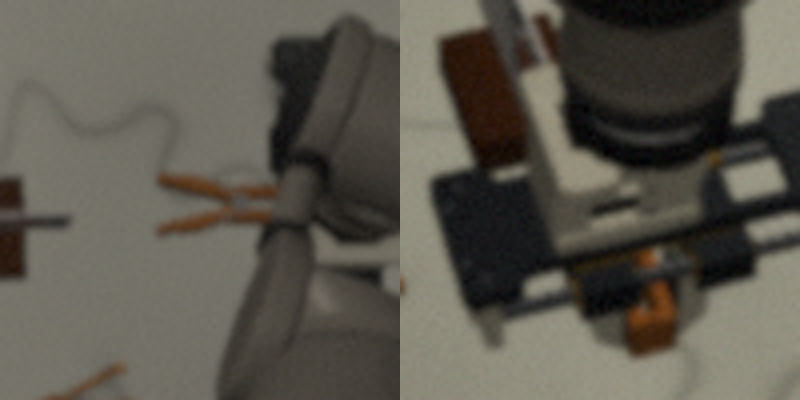

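```bash
python3 - <<'E'
from h import *
np.set_printoptions(precision=1,suppress=True)
p=viewer.capture("top");s=np.array([518.4,121.9]);c,n=np.cos(.045),np.sin(.045);R=np.array([[c,n],[-n,c]])
for q in([160,176],[160,234],[237,205],[262,191],[262,217],[0,0]):
    b=back(p,[316+q[0]/4-.4,152+q[1]/4-.4],117)[:2];print(q,b,R@(b-s))
e=back(p,[316+17.5,152+54.5],120)[:2];print(e,R@(e-s))
E
```

```text
[160, 176] [546.2 -10.3] [  21.8 -133.3]
[160, 234] [507.9 -10.8] [ -16.4 -132.1]
[237, 205] [528.4 -61.2] [   1.8 -183.3]
[262, 191] [538.1 -77.5] [  10.7 -200.1]
[262, 217] [521.  -77.7] [  -6.4 -199.5]
[0, 0] [661.4  98.1] [141.8 -30.2]
[515.5  47.4] [ -6.2 -74.3]
```

```bash
python3 - <<'E'
from s import *
p=viewer.capture("top");g=p["frame"].astype(float).mean(2)
print("right",g[200:216,325:331].mean(1));print("left",g[200:216,281:288].mean(1))
for v in([518.4,121.9,.045],[515,121.9,.045]):
  m=sil(p,v);print(v,m[200:216,325:331].mean(1),m[200:216,281:288].mean(1),m[207:209,328:338].max(0))
print(g[206:209,326:340].min(0))
E
```

```text
right [113.78 114.44 114.22 114.83 112.22  97.89  71.17  51.17  60.94  90.
 107.22 112.89 113.83 114.83 112.39 113.06]
left [114.81 115.29 115.29 114.86 115.   112.05 103.52  82.9   63.67  63.86
  85.86 104.33 111.57 113.1  113.62 112.81]
[518.4, 121.9, 0.045] [0.   0.   0.   0.   0.9  1.   1.   1.   1.   0.05 0.   0.   0.   0.
 0.   0.  ] [0.   0.   0.   0.   0.14 1.   1.   1.   1.   0.93 0.   0.   0.   0.
 0.   0.  ] [1.   1.   1.   1.   1.   0.75 0.   0.   0.   0.  ]
[515, 121.9, 0.045] [0.   0.   0.   0.   0.   0.65 1.   1.   1.   1.   0.3  0.   0.   0.
 0.   0.  ] [0.   0.   0.   0.   0.   0.   0.89 1.   1.   1.   1.   0.18 0.   0.
 0.   0.  ] [1.   1.   1.   1.   1.   1.   0.38 0.   0.   0.  ]
[ 52.67  54.    51.33  51.67  47.33  51.    64.    81.33  98.33 109.33
 111.   112.33 110.67 110.33]
```

```bash
python3 - <<'E'
from s import *
p=viewer.capture("top");g=p["frame"].astype(float).mean(2)
print(g[190:202,294:318].mean(1),g[202:216,294:318].mean(1),g[216:228,294:318].mean(1))
for v in([518.4,121.9,.05],[516,121.9,.05]):
  c,n=np.cos(v[2]),np.sin(v[2])
  f=lambda x,y,z:proj(p,[v[0]+c*x-n*y,v[1]+n*x+c*y,z])
  print(v,"block far",f(35.5,0,30),"near top/bot",f(-35.5,0,30),f(-35.5,0,0),"card top far/near, face foot",f(1.5,0,120),f(-1.5,0,120),f(-1.5,0,30),"overhang foot",f(-1.5,-60,18),f(-1.5,-60,120))
E
```

```text
[115.9  115.69 115.64 115.72 115.39 109.72  90.42  60.88  40.93  35.83
  34.96  33.18] [32.29 35.46 54.72 78.29 81.5  65.53 51.69 44.24 36.38 31.46 30.69 30.99
 30.03 29.49] [ 29.92  29.31  29.19  28.92  31.43  50.44  82.17 103.85 111.85 112.46
 112.53 112.11]
[518.4, 121.9, 0.05] block far [305.25 195.32] near top/bot [305.77 220.49] [305.9  221.18] card top far/near, face foot [305.04 204.06] [305.06 205.2 ] [305.52 208.39] overhang foot [326.72 208.3 ] [328.   204.69]
[516, 121.9, 0.05] block far [305.23 196.16] near top/bot [305.74 221.35] [305.88 222.02] card top far/near, face foot [305.01 204.97] [305.03 206.12] [305.5  209.24] overhang foot [326.7  209.14] [327.97 205.6 ]
```

```bash
python3 -m handwheel '0 -0.01 0.1 0 0 -0.003 -1; 0 -0.02 0.2 0 0 -0.003 -1; 0 -0.03 0.3 0 0 -0.003 -1; 0 -0.03 0.335 0 0 -0.003 -1; 0 -0.03 0.335 0 0 -0.003 -1; 0 -0.03 0.335 0 0 -0.003 -1' && python3 -m handwheel '0.05 0 0 0 0 0 -1; 0.12 0 0 0 0 0 -1; 0.2 0 0 0 0 0 -1; 0.3 0 0 0 0 0 -1; 0.4 0 0 0 0 0 -1; 0.4 0 0 0 0 0 -1; 0.4 0 0 0 0 0 -1'
python3 - <<'E'
from h import *
o=bot.get_obs();print(o["tool_pos"],o["tcp_rot"])
p=viewer.capture("top");save(p,"top3f.png");c=cv2.resize(p["frame"][175:240,270:390,::-1],(780,422),interpolation=2);cv2.imwrite("pics/c3.png",cv2.convertScaleAbs(c,alpha=1.6))
E
```

```text
time: 9.93
tool_pos: [527.5, -110.9, 58.7]
tcp_rot: [-3.141, -0.0, 1.623]
contact_force: [-0.2, 0.5, -1.0]
grip_width: 23.6
finger_force: 29.8
time: 10.52
tool_pos: [525.7, -70.0, 59.4]
tcp_rot: [3.141, 0.0, 1.625]
contact_force: [-0.2, -0.5, -0.8]
grip_width: 23.5
finger_force: 29.8
[525.65847936 -70.03838873  59.38127206] [3.14140892e+00 2.72345369e-04 1.62471897e+00]
```

View pics/c3.png

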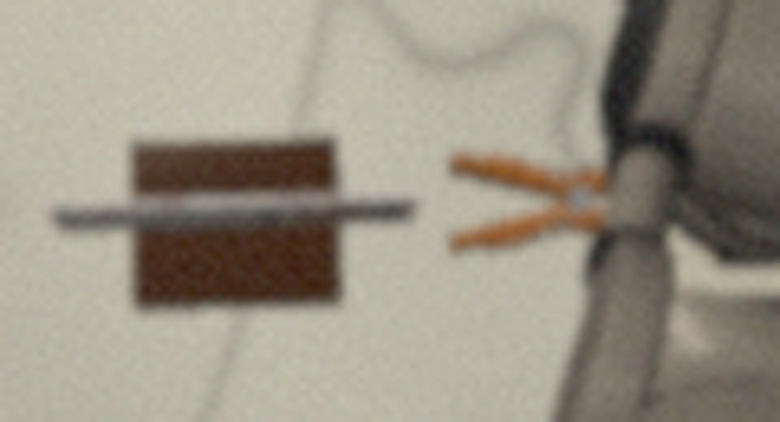

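```bash
python3 -m handwheel '0.06 0 0 0 0 0 -1; 0.12 0 0 0 0 0 -1; 0.18 0 0 0 0 0 -1; 0.24 0 0 0 0 0 -1; 0.3 0 0 0 0 0 -1; 0.36 0 0 0 0 0 -1; 0.37 0 0 0 0 0 -1; 0.37 0 0 0 0 0 -1' && python3 -m handwheel '0 0 0 0 0 0 -1; 0 0 0 0 0 0 -1; 0 0 0 0 0 0 -1; 0 0 0 0 0 0 -1'
python3 - <<'E'
from h import *
p=viewer.capture("top");c=cv2.resize(p["frame"][180:235,280:370,::-1],(780,477),interpolation=2);cv2.imwrite("pics/c4.png",cv2.convertScaleAbs(c,alpha=1.6))
E
```

```text
time: 11.23
tool_pos: [523.7, -33.5, 59.2]
tcp_rot: [-3.142, 0.0, 1.624]
contact_force: [0.5, 0.5, -0.7]
grip_width: 23.8
finger_force: 29.8
time: 11.57
tool_pos: [523.7, -34.3, 59.2]
tcp_rot: [3.141, 0.0, 1.622]
contact_force: [0.1, -0.5, -0.7]
grip_width: 23.3
finger_force: 29.8
```

View pics/c4.png

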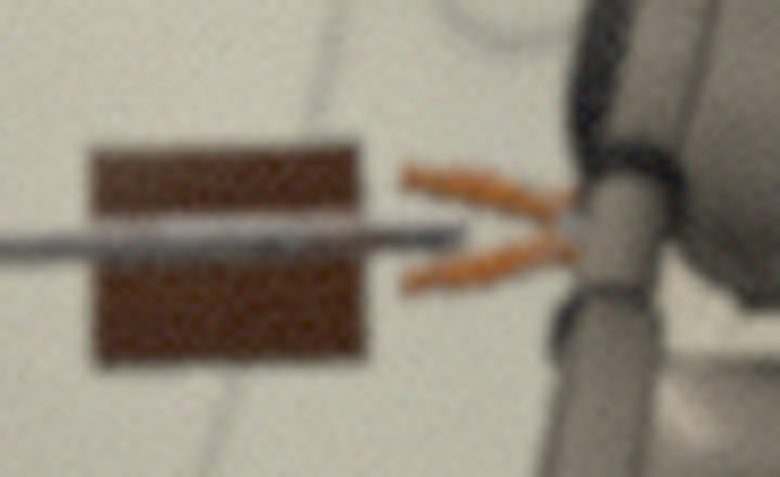

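The picture shows the open jaws, tips at px (403,178) and (403,282), either side of the card edge at px (463,236). The tips are about 18 mm past the edge and roughly centred on the card.

```bash
python3 -c "
from plant import bot
print(bot.close_job())"
```

```text
the job is handed in; nothing more can be done
None
```

The job is handed in: the big clip is held squeezed fully open around the card's right-hand side edge as seen from the robot, about half-way up, with the tips about 18 mm past the edge and clear of both faces. The stand looked unmoved in the last picture; the judge gave no verdict.

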